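# Tension the belt of the plaster-cast linisher

## Task

A new belt has been fitted to the grey belt linisher and is still slack. Wind its red tension wheel clockwise until it turns firmly and its white pointer stands in the green arc of the dial, never going into the red arc, then let go. Leave the black wheel of the blue press and the standing plaster cast as they are.

Things in the scene. Friction and masses are not known exactly. Their poses are not given: they have to be found in the camera images.
- tension_wheel (a joint): Red tension wheel's angle, rad, growing clockwise from above. Starts slack at 0 to 0.3. Dial arcs: grey to 1.0, green 1.0 to 1.4 (firm; aim for 1.2), red 1.4 to 1.65 (too tight), then a stop. It stays where left and stiffens as it winds: 0.04 N m at 0, 0.16 at 0.6 rad, 0.24 at 1.0, 0.28 at 1.2, 0.32 at 1.4. One grip, one turn of 0.9 to 1.2 rad does it.
- tension_grip (a point): Grip point of the red wheel on the grey linisher: on its upright axis, 0.212 m above the table, amid a red bar 90 long, 16 wide, 40 mm high that stands on a red disc 100 across, 12 thick; 16 mm below the bar's top, 24 mm above the disc. z up, x along the bar to the white pointer end; turns with the wheel (yaw falls as it winds). A fixed black dial, 152 mm across, lies under the disc.
- press_bar_end (a point): Top of one end of the bar on the black wheel of the fixed blue press, 45 mm from that wheel's upright axis, 0.227 m above the table. The wheel has the red one's size and shape but is black, without a dial. Press (220 mm wide) and linisher (270 mm wide) stand left and right of the bench's middle, either way round. Not to be turned.
- cast_mid (a point): Middle of a loose white plaster cast that stands upright beyond the two machines, a waisted post 106 mm across and 170 mm high; this point is on its axis, 85 mm above the table. Not to be disturbed.

How it is judged:
At the end, for the whole second after the job is handed in: The red tension wheel rests between 1.0 and 1.4 rad (pointer in the green arc), released and still; the end of the black wheel's bar is within 12 mm and the plaster cast within 20 mm of where it started (value of joint tension_wheel between 1 and 1.4 rad and velocity of joint tension_wheel between -0.05 and 0.05 rad/s and distance of press_bar_end from where it was at the start of the episode below 0.012 m and distance of cast_mid from where it was at the start of the episode below 0.02 m); the robot touches nothing.
It fails at once if the tension wheel is wound into the red arc (beyond 1.4 rad) (value of joint tension_wheel above 1.4 rad).
It fails at once if the black wheel of the press is turned (its bar end moves more than 12 mm) (distance of press_bar_end from where it was at the start of the episode above 0.012 m).
It fails at once if the plaster cast is pushed more than 20 mm or knocked over (distance of cast_mid from where it was at the start of the episode above 0.02 m).
It also fails if it takes over 32 s, if anything falls off the work surface, if the arm or the gripper's body presses on something with over 40 N, if the wrist force passes 120 N, or if a joint passes its speed limit or range.

## Robot

A 7-joint arm with a two-finger parallel gripper is mounted at the origin on the work surface. World frame = base frame: x ahead of the robot, y to its left, z up, the work surface at z = 0. Lengths are in m, angles in rad, forces in N, time in s.
With the tool pointing down it reaches from about 0.425 to 0.875 m from the base axis. Payload 4.7 kg.
Tool frame: the origin (TCP) lies midway between the tips of the shut fingers; the grasp point (between the pads) lies 19 mm behind it (r.grasp_offset is the distance from the TCP to the grasp point, in m); y points along the fingers, z is the direction in which the jaws open and shut, and the axes are right-handed (so a half turn about y gives the same grasp; the last joint's range is limited). The gripper opens to 85 mm and grips with 20 to 120 N. Pads are 22 mm wide; open, the fingers measure 114 mm over their backs; the gripper's body (76 mm by 85 mm) begins 54 mm behind the grasp point. The pads swing forward as they close: fully open they stand 13 mm farther back than shut.
Start: joints at [1.27, 0.321, -0.07, 1.45, 0.023, 1.371, -0.057], TCP at [0.201, -0.618, 0.231] pointing down, gripper open.
Joint ranges: [-2.86, 2.86], [-0.3, 2.09], [-1.38, 1.24], [0.06, 2.45], [-1.56, 4.7], [0.09, 2.05], [-2.69, 2.69]. Speed limits (rad/s): [2.57, 2.57, 3.14, 3.14, 3.14, 3.14, 3.14].

## Interface

Orientations are given as [roll, pitch, yaw] about the fixed x, y, z axes, in that order (R = Rz(yaw) Ry(pitch) Rx(roll)).
In Python, from station import sensors, imaging, r, finder gives the robot as it stands.
- The arm moves only by the tool drive_tool, never from a script. Its argument "commands" is a list of rows, each an object of numbers: "tx", "ty", "tz": the shift along the tool's x, y, z in m; "rx", "ry", "rz": the turn, a rotation vector about the tool's x, y, z in rad. A call has 1 to 12 rows; each row shifts and turns the pose as measured when the row begins, along the tool's axes as they then stand; what a row does not reach is not made up. A row lasts 1/10 s, in which the tool goes at most 50 mm and 8.59 degrees, less where a joint would pass 70% of its speed; a pose out of reach is approached as far as the arm can. A call with a gripper value outside its range is refused whole. "jaw" is the gripper's target within -1 to 1 (shut at 1, half-way at 0, fully open at -1), set as the call begins (left out, the last holds). The fingers move at their own pace and stop on an object; the grip force is fixed at half the most. Time passes only in rows, so rows that do not move let the fingers close. It gives the time, the measured TCP pose, the force and the opening at its end, in the units of the state.
- sensors.sense(): the state, without advancing time (a new reading comes with each control period).
- imaging.grab_frame(name): name is "side" or "top" or "wrist"; returns a dict with "img" (384x512x3 uint8, blue, green, red), "depth" (384x512 float32, m along the optical axis (not along the pixel's ray), 0 where there is no reading), "K" (3x3 intrinsics, pixels), "D" ([k1, k2, p1, p2, k3] as OpenCV has them; the pictures are not rectified), "extrinsics" (4x4, takes a point from camera to world coordinates). Camera axes: x right, y down, z forward; pixel columns grow to the right and rows downward; lengths in m; the calibration is good to about 2 mm. A picture is of the moment at which its call begins.
- r.sign_off(): hands the job in, once; it reports no verdict.
Trained networks look in the newest picture that a camera, given by its name, has taken for a name from the list of things; names that differ only in an ending like _2 or _b are one class to them, and where a whole thing is asked for, a point or a joint stands for the part that bears it (a point fixed in the world has none). Each returns a list of dicts, best first, with "confidence" (0 to 1); they miss things now and then, are a little off and sometimes report something else, mostly with a low value. They report only what shows in the picture. A call takes as long as a camera call.
- finder.trace(camera, thing): "pixels" (384x512 bool, what is visible of it) and "extent" ([left, top, width, height] in pixels, round what is visible of it).
The state is a dict: "clock": time; "joint_positions": joint angles; "dq": joint speeds; "effort": joint torques, N m; "eef_pos": TCP position; "ee_rot": TCP orientation; "force": force on the tool from outside, world axes, zero at the start; "torque": the same for the moment, N m; "finger_gap": finger opening in m.
Only numpy, scipy, OpenCV 4.12 (cv2) and the standard library are available. Lean on these libraries where they do the work, as an engineer would, in place of code of your own. Each camera call takes 0.05 s, during which the arm holds its last target.

## Working session

There is one attempt and no reset: what is moved stays moved. The work goes in short steps, Python scripts to look and compute and a tool call to move; the robot and the scene stay as the last step left them, time stands still between calls to the robot, and variables do not carry over. Pictures are saved under pics/ and viewed, and the job is handed in when it is done.

Besides the shell and the picture viewer there is one more tool, called as name(argument=value, ...) on one line, values as JSON. drive_tool: Moves the arm, as the interface text tells. Its arguments: {"type":"object","properties":{"commands":{"type":"array","items":{"type":"object","properties":{"tx":{"type":"number"},"ty":{"type":"number"},"tz":{"type":"number"},"rx":{"type":"number"},"ry":{"type":"number"},"rz":{"type":"number"}}}},"jaw":{"type":"number"}},"required":["commands"]}

```bash
mkdir -p pics; cat > h.py <<'E'
import numpy as np, cv2
from station import sensors, imaging, r, finder
def w(f,px):
    px=np.atleast_2d(px).astype(float)
    n=cv2.undistortPoints(px[:,None],f["K"],np.array(f["D"]))[:,0]
    d=f["depth"][px[:,1].round().astype(int),px[:,0].round().astype(int)]
    c=np.c_[n*d[:,None],d]
    E=np.array(f["extrinsics"]); return c@E[:3,:3].T+E[:3,3], d
def mask_pts(f,m):
    v,u=np.nonzero(m); P,d=w(f,np.c_[u,v]); k=d>0; return P[k],np.c_[u,v][k]
E
python3 - <<'E'
from h import *
print(sensors.sense())
for c in ["top","side"]:
    f=imaging.grab_frame(c); cv2.imwrite(f"pics/{c}0.png",f["img"])
    for t in ["tension_wheel","press_bar_end","cast_mid"]:
        for q in finder.trace(c,t)[:2]:
            P,_=mask_pts(f,q["pixels"]); print(c,t,q["confidence"],q["extent"],P.mean(0).round(3) if len(P) else 0, np.percentile(P,[2,98],axis=0).round(3).tolist() if len(P) else 0)
E
```

```text
{'clock': 0.0, 'joint_positions': array([ 1.27009227,  0.32181331, -0.0700802 ,  1.45167257,  0.02261158,
        1.37081517, -0.05686472]), 'dq': array([ 1.03649408e-03, -1.24227130e-05, -9.01038728e-04, -8.03417032e-04,
       -5.40077164e-04,  1.29115313e-03,  1.85876006e-03]), 'effort': array([ 1.96847345e-04, -4.93586469e+01, -3.82333500e-01, -3.14334333e+01,
        1.29581639e-02,  1.12153767e-02,  2.16299640e-05]), 'eef_pos': array([ 0.20103772, -0.61755826,  0.23023099]), 'ee_rot': array([-1.57271454e+00, -1.12240409e-04, -2.82672468e+00]), 'force': array([0.30406846, 0.09693525, 0.58546043]), 'torque': array([ 0.01627114,  0.02040669, -0.00261034]), 'finger_gap': 0.08526351657681744}
top tension_wheel 0.85 [350.5, 217.4, 48.6, 55.6] [ 0.554 -0.205  0.199] [[0.511, -0.252, 0.186], [0.599, -0.163, 0.231]]
top press_bar_end 0.66 [154.5, 200.7, 45.6, 47.6] [0.591 0.182 0.198] [[0.548, 0.14, 0.185], [0.634, 0.229, 0.23]]
top cast_mid 0.74 [255.4, 121.0, 50.9, 58.1] [ 0.759 -0.021  0.146] [[0.721, -0.067, 0.037], [0.808, 0.026, 0.171]]
side tension_wheel 0.57 [216.1, 245.9, 59.5, 56.3] [ 0.553 -0.223  0.2  ] [[0.508, -0.257, 0.181], [0.599, -0.175, 0.229]]
side press_bar_end 0.83 [209.3, 144.4, 36.6, 30.7] [0.59  0.171 0.201] [[0.547, 0.138, 0.179], [0.635, 0.19, 0.229]]
side cast_mid 0.63 [295.5, 195.3, 46.9, 77.6] [ 0.757 -0.048  0.11 ] [[0.721, -0.072, 0.011], [0.805, 0.007, 0.17]]
```

```bash
python3 - <<'E'
from h import *
f=imaging.grab_frame("top")
q=finder.trace("top","tension_wheel")[0]
m=cv2.dilate(q["pixels"].astype(np.uint8),np.ones((9,9)))
P,uv=mask_pts(f,m)
col=f["img"][uv[:,1],uv[:,0]].astype(int)
k=(P[:,2]>.218)&(P[:,2]<.24); 
red=(col[:,2]>90)&(col[:,2]>1.8*col[:,1])
wh=(col.min(1)>150)
for n,s in [("bar",k),("disc red low",red&~k),("white",wh)]:
    print(n,s.sum(),P[s].mean(0).round(4))
B=P[k][:,:2].astype(np.float32); print(cv2.minAreaRect(B)); c=B.mean(0);U,S,V=np.linalg.svd(B-c,full_matrices=False);print(c,V,np.degrees(np.arctan2(V[0,1],V[0,0])), np.ptp((B-c)@V.T,axis=0))
D=P[red&~k][:,:2].astype(np.float32); print(cv2.minEnclosingCircle(P[red][:,:2].astype(np.float32)))
print(P[wh].round(3)[:20])
im=f["img"]; a=cv2.resize(im[190:290,320:430],None,fx=5,fy=5,interpolation=cv2.INTER_CUBIC); cv2.imwrite("pics/crop0.png",a)
E
```

```text
bar 471 [ 0.5543 -0.2077  0.2284]
disc red low 1266 [ 0.5552 -0.207   0.189 ]
white 58 [ 0.586  -0.1934  0.2197]
((0.5548887848854065, -0.20881332457065582), (0.09098836034536362, 0.016742324456572533), 26.315595626831055)
[ 0.5542589 -0.2076882] [[-0.89635277 -0.44334155]
 [-0.44334155  0.89635277]] -153.68272 [0.09098839 0.01674317]
((0.5598974227905273, -0.21455347537994385), 0.0579824335873127)
[[ 0.61  -0.179  0.187]
 [ 0.611 -0.182  0.186]
 [ 0.611 -0.183  0.186]
 [ 0.608 -0.181  0.187]
 [ 0.609 -0.184  0.185]
 [ 0.606 -0.181  0.189]
 [ 0.607 -0.184  0.185]
 [ 0.606 -0.185  0.188]
 [ 0.605 -0.181  0.186]
 [ 0.604 -0.183  0.188]
 [ 0.605 -0.185  0.187]
 [ 0.603 -0.183  0.188]
 [ 0.603 -0.186  0.185]
 [ 0.601 -0.185  0.187]
 [ 0.592 -0.192  0.231]
 [ 0.59  -0.191  0.228]
 [ 0.59  -0.192  0.231]
 [ 0.59  -0.194  0.232]
 [ 0.589 -0.19   0.23 ]
 [ 0.589 -0.192  0.23 ]]
```

View pics/top0.png

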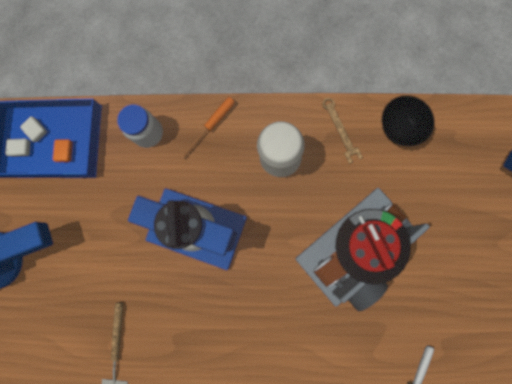

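View pics/side0.png

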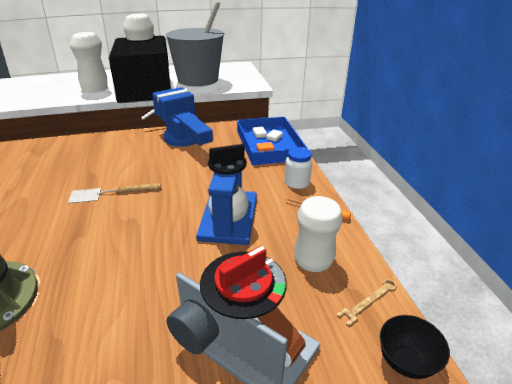

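View pics/crop0.png

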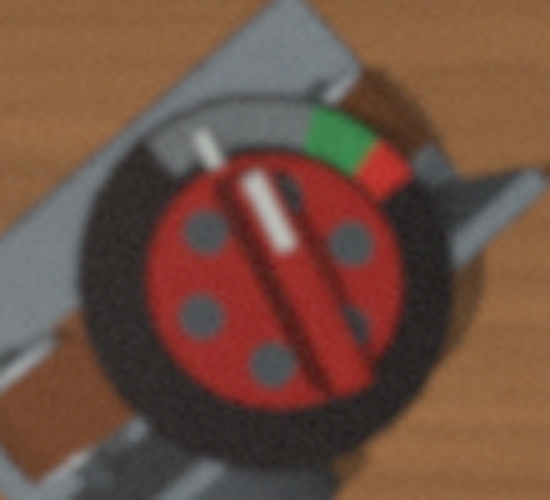

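The top view shows the press at left with its black wheel near pixel (178,224), the cast at (281,148), and the linisher at right with its red wheel near (373,246). The white pointer is up-left in the grey arc, with green then red clockwise of it. Next I measure the wheel angle from the dial.

```bash
cat > dial.py <<'E'
from h import *
def dial(f,c=(0.5549,-0.208)):
    img=f["img"].astype(int)
    v,u=np.mgrid[200:290,325:430]; uv=np.c_[u.ravel(),v.ravel()]
    P,d=w(f,uv); 
    col=img[uv[:,1],uv[:,0]]; hsv=cv2.cvtColor(f["img"],cv2.COLOR_BGR2HSV)[uv[:,1],uv[:,0]].astype(int)
    dx=P[:,:2]-c; rad=np.hypot(*dx.T); a=np.degrees(np.arctan2(dx[:,1],dx[:,0]))
    g=(hsv[:,0]>45)&(hsv[:,0]<80)&(hsv[:,1]>100)
    ring=(rad>.056)&(rad<.072)&(P[:,2]>.165)&(P[:,2]<.2)
    rd=((hsv[:,0]<8)|(hsv[:,0]>172))&(hsv[:,1]>120)&(hsv[:,2]>110)&ring
    w_=(col.min(1)>150)&(P[:,2]>.16)
    for n,k in [("green",g&ring),("red",rd&(a<0)),("white top",w_&(P[:,2]>.22)),("white low",w_&(P[:,2]<.2)),]:
        if k.sum(): print(n,k.sum(),a[k].min().round(1),a[k].mean().round(1),a[k].max().round(1),"rad",rad[k].min().round(3),rad[k].max().round(3),"z",P[k,2].mean().round(3))
    blk=(col.max(1)<70)&(P[:,2]>.165)&(P[:,2]<.19)&(rad<.085)
    print("dial circ",cv2.minEnclosingCircle(P[blk][:,:2].astype(np.float32)))
    gry=(hsv[:,1]<60)&(col.min(1)>75)&ring
    print("grey",np.sort(a[gry]).round(0).tolist()[::6])
    print("green",np.sort(a[g&ring]).round(0).tolist()[::4])
if __name__=="__main__":
    f=imaging.grab_frame("top"); dial(f)
    # tall things near path/wheel
    P,uv=mask_pts(f,np.ones((384,512),bool))
    for lo,hi in[(.235,.3),(.3,1)]:
        k=(P[:,2]>lo)&(P[:,2]<hi)&(P[:,0]>.1)&(P[:,1]<.1); print(lo,k.sum(),P[k].mean(0) if k.sum() else 0)
E
python3 dial.py
```

```text
green 91 -38.7 -28.4 -18.4 rad 0.056 0.072 z 0.175
red 63 -55.7 -48.5 -41.6 rad 0.056 0.072 z 0.175
white top 45 15.1 24.2 32.2 rad 0.014 0.04 z 0.23
white low 14 23.6 25.9 28.2 rad 0.051 0.063 z 0.187
dial circ ((0.553861677646637, -0.20936450362205505), 0.0762178972363472)
grey [-17.0, -16.0, -14.0, -13.0, -12.0, -9.0, -8.0, -7.0, -6.0, -4.0, -2.0, -1.0, -0.0, 1.0, 3.0, 4.0, 5.0, 7.0, 8.0, 9.0, 11.0, 12.0, 14.0, 15.0, 16.0, 18.0, 19.0, 21.0, 23.0, 24.0, 26.0, 27.0, 29.0, 29.0, 30.0, 32.0, 33.0, 34.0, 36.0, 37.0, 38.0, 40.0]
green [-39.0, -37.0, -36.0, -35.0, -35.0, -34.0, -33.0, -32.0, -31.0, -31.0, -30.0, -29.0, -28.0, -27.0, -26.0, -25.0, -24.0, -23.0, -23.0, -21.0, -21.0, -20.0, -19.0]
0.235 0 0
0.3 0 0
```

drive_tool(commands=[{"ty": -0.045},{"ty": -0.045},{"tx": -0.042,"tz": -0.0254},{"tx": -0.042,"tz": -0.0254},{"tx": -0.042,"tz": -0.0254},{"tx": -0.042,"tz": -0.0254},{"tx": -0.042,"tz": -0.0254},{"tx": -0.042,"tz": -0.0254},{"tx": -0.042,"tz": -0.0254},{"tx": -0.042,"tz": -0.0254}], jaw=-1)

```text
invalid input
```

```bash
cat > rel.py <<'E'
from h import *
from scipy.spatial.transform import Rotation as Ro
import sys
def rel(t,yaw):
    s=sensors.sense(); R=Ro.from_euler("xyz",s["ee_rot"]); T=Ro.from_euler("xyz",[-np.pi/2,0,np.radians(yaw)])
    print("clk",s["clock"],"pos",s["eef_pos"].round(4),"rot",np.degrees(s["ee_rot"]).round(2),"q",s["joint_positions"].round(2),"F",s["force"].round(1),"T",s["torque"].round(2),"gap",s["finger_gap"].round(4))
    print("shift",R.inv().apply(np.array(t)-s["eef_pos"]).round(4),"turn",(R.inv()*T).as_rotvec().round(4))
a=[float(x) for x in sys.argv[1:]]
rel(a[:3],a[3])
E
python3 rel.py .554 -.2085 .30 -153.8
```

```text
Traceback (most recent call last):
  File "rel.py", line 9, in <module>
    rel(a[:3],a[3])
    ~~~^^^^^^^^^^^^
  File "rel.py", line 6, in rel
    print("clk",s["clock"],"pos",s["eef_pos"].round(4),"rot",np.degrees(s["ee_rot"]).round(2),"q",s["joint_positions"].round(2),"F",s["force"].round(1),"T",s["torque"].round(2),"gap",s["finger_gap"].round(4))
                                                                                                                                                                                       ^^^^^^^^^^^^^^^^^^^^^
AttributeError: 'float' object has no attribute 'round'
```

drive_tool(commands=[{"tx": 0,"ty": -0.045,"tz": 0,"rx": 0,"ry": 0,"rz": 0},{"tx": 0,"ty": -0.045,"tz": 0,"rx": 0,"ry": 0,"rz": 0}], jaw=-1)

```text
clock: 0.75
eef_pos: [0.1999, -0.6146, 0.3149]
ee_rot: [-1.586, -0.0, -2.827]
force: [0.1, -0.7, 0.5]
finger_gap: 0.0853
```

drive_tool(commands=[{"tx": -0.042,"tz": -0.0254},{"tx": -0.042,"tz": -0.0254},{"tx": -0.042,"tz": -0.0254},{"tx": -0.042,"tz": -0.0254},{"tx": -0.042,"tz": -0.0254},{"tx": -0.042,"tz": -0.0254},{"tx": -0.042,"tz": -0.0254},{"tx": -0.042,"tz": -0.0254}])

```text
invalid input
```

```bash
sed -i 's/s\["finger_gap"\].round(4)/s["finger_gap"]/' rel.py; python3 rel.py .554 -.2085 .30 -153.8
```

```text
clk 0.75 pos [ 0.1999 -0.6146  0.3149] rot [-9.0900e+01 -3.0000e-02 -1.6196e+02] q [ 1.27  0.3  -0.07  1.31  0.02  1.55 -0.05] F [ 0.1 -0.7  0.5] T [-0.01 -0.05 -0.03] gap 0.08528628989645406
shift [-0.4625  0.019  -0.2762] turn [ 0.0157 -0.1423 -0.0006]
```

drive_tool(commands=[{"tx": -0.042,"ty": 0,"tz": -0.025,"rx": 0,"ry": 0,"rz": 0},{"tx": -0.042,"ty": 0,"tz": -0.025,"rx": 0,"ry": 0,"rz": 0},{"tx": -0.042,"ty": 0,"tz": -0.025,"rx": 0,"ry": 0,"rz": 0},{"tx": -0.042,"ty": 0,"tz": -0.025,"rx": 0,"ry": 0,"rz": 0},{"tx": -0.042,"ty": 0,"tz": -0.025,"rx": 0,"ry": 0,"rz": 0},{"tx": -0.042,"ty": 0,"tz": -0.025,"rx": 0,"ry": 0,"rz": 0},{"tx": -0.042,"ty": 0,"tz": -0.025,"rx": 0,"ry": 0,"rz": 0},{"tx": -0.042,"ty": 0,"tz": -0.025,"rx": 0,"ry": 0,"rz": 0}], jaw=-1)

```text
clock: 1.55
eef_pos: [0.46, -0.3248, 0.3243]
ee_rot: [-1.566, -0.002, -2.846]
force: [0.7, -0.4, -0.7]
finger_gap: 0.0853
```

```bash
python3 rel.py .554 -.2085 .30 -153.8
```

```text
clk 1.55 pos [ 0.46   -0.3248  0.3243] rot [-8.9720e+01 -1.2000e-01 -1.6309e+02] q [ 0.87  0.12 -0.33  1.51  0.04  1.51 -0.74] F [ 0.7 -0.4 -0.7] T [-0.03 -0.01 -0.03] gap 0.08531490990486638
shift [-0.1239  0.0237 -0.084 ] turn [-0.0047 -0.1621  0.0025]
```

drive_tool(commands=[{"tx": -0.04,"ty": 0,"tz": -0.028,"rx": 0,"ry": 0,"rz": 0},{"tx": -0.042,"ty": 0,"tz": -0.028,"rx": 0,"ry": 0,"rz": 0},{"tx": -0.04,"ty": 0.01,"tz": -0.028,"rx": 0,"ry": 0,"rz": 0},{"tx": 0,"ty": 0.01,"tz": 0,"rx": 0,"ry": -0.12,"rz": 0},{"tx": 0,"ty": 0,"tz": 0,"rx": 0,"ry": -0.04,"rz": 0},{"tx": 0,"ty": 0,"tz": 0,"rx": 0,"ry": 0,"rz": 0}], jaw=-1)

```text
clock: 2.15
eef_pos: [0.558, -0.1958, 0.3049]
ee_rot: [-1.566, 0.004, -2.664]
force: [-0.1, -0.2, -0.0]
finger_gap: 0.0855
```

```bash
python3 rel.py .554 -.2085 .30 -153.8; python3 - <<'E'
from h import *
f=imaging.grab_frame("wrist"); cv2.imwrite("pics/w1.png",f["img"])
q=finder.trace("wrist","tension_wheel")
print([ (x["confidence"],x["extent"]) for x in q])
P,uv=mask_pts(f,np.ones((384,512),bool)); col=f["img"][uv[:,1],uv[:,0]].astype(int)
k=(P[:,2]>.216)&(P[:,2]<.24)&(np.hypot(P[:,0]-.554,P[:,1]+.2085)<.056)
B=P[k][:,:2].astype(np.float32);print(k.sum(),P[k].mean(0),cv2.minAreaRect(B))
E
```

```text
clk 2.15 pos [ 0.558  -0.1958  0.3049] rot [ -89.74    0.21 -152.63] q [ 0.69  0.2  -0.46  1.48  0.09  1.48 -0.87] F [-0.1 -0.2 -0. ] T [-0.03 -0.02  0.04] gap 0.0855279218087337
shift [0.0094 0.0049 0.0094] turn [-0.0046  0.0204 -0.0037]
[(0.66, [215.1, 128.0, 103.5, 128.9])]
1943 [ 0.55567103 -0.20692975  0.22712777] ((0.5524906516075134, -0.20875954627990723), (0.08968435227870941, 0.016093650832772255), 25.992780685424805)
```

View pics/w1.png

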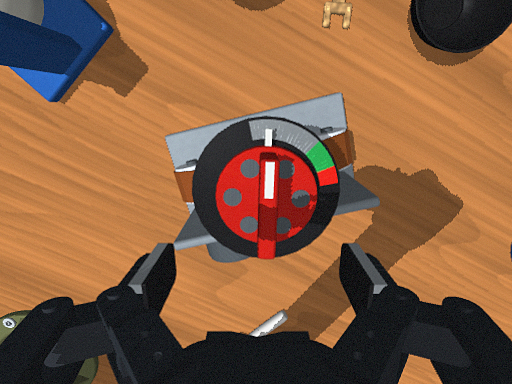

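The wrist view shows the bar upright at column 268, midway between the fingertips (about 165 and 350), with the pointer in the grey arc. I'll correct the residual error, then descend.

drive_tool(commands=[{"tx": 0.01,"ty": 0,"tz": 0.01,"rx": -0.005,"ry": 0.024,"rz": -0.004},{"tx": 0,"ty": 0.03,"tz": 0,"rx": 0,"ry": 0,"rz": 0},{"tx": 0,"ty": 0.015,"tz": 0,"rx": 0,"ry": 0,"rz": 0},{"tx": 0,"ty": 0,"tz": 0,"rx": 0,"ry": 0,"rz": 0}], jaw=-1)

```text
clock: 2.65
eef_pos: [0.5515, -0.2182, 0.2605]
ee_rot: [-1.566, -0.001, -2.705]
force: [0.5, -0.3, 0.3]
finger_gap: 0.0853
```

```bash
python3 rel.py .5535 -.209 .195 -154
```

```text
clk 2.65 pos [ 0.5515 -0.2182  0.2605] rot [-8.9750e+01 -8.0000e-02 -1.5499e+02] q [ 0.71  0.21 -0.44  1.54  0.1   1.4  -0.88] F [ 0.5 -0.3  0.3] T [-0.02  0.01 -0.  ] gap 0.0853379462647582
shift [-0.0058  0.0655 -0.0078] turn [-0.0043 -0.0173  0.0013]
```

drive_tool(commands=[{"tx": -0.004,"ty": 0,"tz": -0.006,"rx": -0.004,"ry": -0.013,"rz": 0.001},{"tx": 0,"ty": 0,"tz": 0,"rx": 0,"ry": 0,"rz": 0}], jaw=-1)

```text
clock: 2.85
eef_pos: [0.5525, -0.212, 0.2616]
ee_rot: [-1.57, 0.0, -2.694]
force: [-0.5, -0.3, 0.5]
finger_gap: 0.0855
```

```bash
python3 rel.py .5535 -.209 .195 -154
```

```text
clk 2.85 pos [ 0.5525 -0.212   0.2616] rot [-8.9970e+01  1.0000e-02 -1.5435e+02] q [ 0.71  0.21 -0.45  1.54  0.09  1.41 -0.87] F [-0.5 -0.3  0.5] T [ 0.02  0.01 -0.03] gap 0.0854505011473974
shift [-0.0022  0.0666 -0.0023] turn [-0.0006 -0.0061 -0.0002]
```

drive_tool(commands=[{"tx": -0.002,"ty": 0.02,"tz": -0.002,"rx": 0,"ry": -0.006,"rz": 0},{"tx": 0,"ty": 0.02,"tz": 0,"rx": 0,"ry": 0,"rz": 0},{"tx": 0,"ty": 0.015,"tz": 0,"rx": 0,"ry": 0,"rz": 0},{"tx": 0,"ty": 0,"tz": 0,"rx": 0,"ry": 0,"rz": 0},{"tx": 0,"ty": 0,"tz": 0,"rx": 0,"ry": 0,"rz": 0}], jaw=-1)

```text
clock: 3.35
eef_pos: [0.5569, -0.2095, 0.2108]
ee_rot: [-1.563, 0.006, -2.687]
force: [1.0, -0.3, 0.4]
finger_gap: 0.0852
```

```bash
python3 rel.py .5535 -.209 .195 -154
```

```text
clk 3.35 pos [ 0.5569 -0.2095  0.2108] rot [ -89.56    0.36 -153.93] q [ 0.7   0.24 -0.45  1.62  0.11  1.3  -0.88] F [ 1.  -0.3  0.4] T [-0.01  0.01 -0.01] gap 0.08522351018317444
shift [ 0.003   0.0158 -0.0021] turn [-0.0077  0.0011 -0.0063]
```

drive_tool(commands=[{"tx": 0.002,"ty": 0.008,"tz": -0.0015,"rx": -0.006,"ry": 0,"rz": -0.005},{"tx": 0,"ty": 0.006,"tz": 0,"rx": 0,"ry": 0,"rz": 0},{"tx": 0,"ty": 0,"tz": 0,"rx": 0,"ry": 0,"rz": 0}], jaw=-1)

```text
clock: 3.65
eef_pos: [0.5555, -0.2095, 0.198]
ee_rot: [-1.567, 0.003, -2.687]
force: [0.2, 0.0, 0.3]
finger_gap: 0.0852
```

```bash
python3 rel.py .5535 -.209 .195 -154
```

```text
clk 3.65 pos [ 0.5555 -0.2095  0.198 ] rot [ -89.78    0.17 -153.95] q [ 0.7   0.25 -0.45  1.63  0.11  1.28 -0.89] F [0.2 0.  0.3] T [-0.07  0.    0.02] gap 0.08517289798029036
shift [ 0.0016  0.003  -0.0013] turn [-0.0038  0.0009 -0.003 ]
```

Position is good; grip now.

drive_tool(commands=[{"tx": 0.001,"ty": 0.001,"tz": -0.001,"rx": 0,"ry": 0,"rz": 0},{"tx": 0,"ty": 0,"tz": 0,"rx": 0,"ry": 0,"rz": 0},{"tx": 0,"ty": 0,"tz": 0,"rx": 0,"ry": 0,"rz": 0},{"tx": 0,"ty": 0,"tz": 0,"rx": 0,"ry": 0,"rz": 0},{"tx": 0,"ty": 0,"tz": 0,"rx": 0,"ry": 0,"rz": 0},{"tx": 0,"ty": 0,"tz": 0,"rx": 0,"ry": 0,"rz": 0},{"tx": 0,"ty": 0,"tz": 0,"rx": 0,"ry": 0,"rz": 0},{"tx": 0,"ty": 0,"tz": 0,"rx": 0,"ry": 0,"rz": 0}], jaw=1)

```text
clock: 4.45
eef_pos: [0.554, -0.2083, 0.1979]
ee_rot: [-1.568, 0.003, -2.687]
force: [-0.8, -0.4, 0.5]
finger_gap: 0.015
```

```bash
python3 rel.py .5535 -.209 .195 -154
```

```text
clk 4.45 pos [ 0.554  -0.2083  0.1979] rot [ -89.83    0.19 -153.96] q [ 0.7   0.24 -0.45  1.64  0.11  1.28 -0.89] F [-0.8 -0.4  0.5] T [ 0.16  0.1  -0.09] gap 0.0150197808482274
shift [0.0008 0.0029 0.0004] turn [-0.003   0.0007 -0.0033]
```

drive_tool(commands=[{"tx": 0,"ty": 0,"tz": 0,"rx": 0,"ry": 0.08,"rz": 0},{"tx": 0,"ty": 0,"tz": 0,"rx": 0,"ry": 0.08,"rz": 0},{"tx": 0,"ty": 0,"tz": 0,"rx": 0,"ry": 0.08,"rz": 0},{"tx": 0,"ty": 0,"tz": 0,"rx": 0,"ry": 0.08,"rz": 0},{"tx": 0,"ty": 0,"tz": 0,"rx": 0,"ry": 0.0,"rz": 0}], jaw=1)

```text
clock: 4.95
eef_pos: [0.554, -0.2084, 0.1979]
ee_rot: [-1.568, 0.004, -3.017]
force: [-1.0, 0.5, 0.8]
finger_gap: 0.015
```

```bash
python3 rel.py .554 -.2085 .198 151.5; python3 dial.py
```

```text
clk 4.95 pos [ 0.554  -0.2084  0.1979] rot [ -89.85    0.22 -172.85] q [ 0.67  0.24 -0.41  1.64  0.1   1.28 -1.21] F [-1.   0.5  0.8] T [ 0.1   0.14 -0.26] gap 0.014969737468851899
shift [ 0.     -0.0001  0.0001] turn [-0.0013  0.6222 -0.0045]
green 91 -39.1 -28.5 -18.4 rad 0.056 0.072 z 0.175
red 5 -43.4 -42.6 -41.9 rad 0.066 0.072 z 0.175
white top 19 1.3 6.4 10.6 rad 0.029 0.04 z 0.231
white low 17 4.0 6.6 9.5 rad 0.052 0.062 z 0.186
dial circ ((0.5537634491920471, -0.20989467203617096), 0.07634405046701431)
grey [-16.0, -15.0, -14.0, -13.0, -11.0, -10.0, -8.0, -7.0, -6.0, -4.0, -2.0, -2.0, 0.0, 1.0, 4.0, 5.0, 7.0, 8.0, 9.0, 10.0, 11.0, 12.0, 14.0, 15.0, 16.0, 18.0, 19.0, 21.0, 22.0, 23.0, 25.0, 27.0, 27.0, 29.0, 31.0, 32.0, 33.0, 34.0, 36.0, 37.0, 38.0, 40.0, 41.0]
green [-39.0, -38.0, -37.0, -36.0, -35.0, -34.0, -33.0, -32.0, -31.0, -31.0, -30.0, -29.0, -28.0, -27.0, -26.0, -25.0, -25.0, -23.0, -22.0, -22.0, -21.0, -20.0, -19.0]
0.235 210 [ 0.5499688  -0.15819842  0.28679975]
0.3 19964 [ 0.51668517 -0.17952463  0.58735392]
```

The wheel follows the grip: the pointer is at 6.6° and the gripper at 7.1°. About 0.62 rad remains.

drive_tool(commands=[{"tx": 0,"ty": 0,"tz": 0,"rx": 0,"ry": 0.08,"rz": 0},{"tx": 0,"ty": 0,"tz": 0,"rx": 0,"ry": 0.08,"rz": 0},{"tx": 0,"ty": 0,"tz": 0,"rx": 0,"ry": 0.08,"rz": 0},{"tx": 0,"ty": 0,"tz": 0,"rx": 0,"ry": 0.08,"rz": 0},{"tx": 0,"ty": 0,"tz": 0,"rx": 0,"ry": 0.08,"rz": 0},{"tx": 0,"ty": 0,"tz": 0,"rx": 0,"ry": 0.08,"rz": 0},{"tx": 0,"ty": 0,"tz": 0,"rx": 0,"ry": 0.0,"rz": 0},{"tx": 0,"ty": 0,"tz": 0,"rx": 0,"ry": 0.0,"rz": 0}], jaw=1)

```text
clock: 5.8
eef_pos: [0.554, -0.2087, 0.1979]
ee_rot: [-1.569, 0.005, 2.791]
force: [0.5, 0.3, 0.9]
finger_gap: 0.0152
```

```bash
python3 rel.py .554 -.2085 .198 151.5; python3 dial.py | grep -v '\['
```

```text
clk 5.8 pos [ 0.554  -0.2087  0.1979] rot [-89.87   0.26 159.89] q [ 0.63  0.23 -0.36  1.64  0.09  1.28 -1.67] F [0.5 0.3 0.9] T [ 0.07  0.09 -0.06] gap 0.015190437700369252
shift [ 0.0001 -0.0001 -0.0002] turn [-0.0019  0.1464 -0.0047]
green 55 -39.5 -31.6 -18.6 rad 0.056 0.072 z 0.175
red 6 -44.4 -43.0 -42.0 rad 0.066 0.072 z 0.175
white low 16 -23.8 -21.3 -18.6 rad 0.052 0.062 z 0.187
dial circ ((0.5539641976356506, -0.20917145907878876), 0.07623627781867981)
```

drive_tool(commands=[{"tx": 0,"ty": 0,"tz": 0,"rx": 0,"ry": 0.07,"rz": 0},{"tx": 0,"ty": 0,"tz": 0,"rx": 0,"ry": 0.05,"rz": 0},{"tx": 0,"ty": 0,"tz": 0,"rx": 0,"ry": 0.0,"rz": 0},{"tx": 0,"ty": 0,"tz": 0,"rx": 0,"ry": 0.0,"rz": 0}], jaw=1)

```text
clock: 6.25
eef_pos: [0.5539, -0.2088, 0.1979]
ee_rot: [-1.569, 0.005, 2.676]
force: [-0.5, 0.4, 0.0]
finger_gap: 0.0153
```

```bash
python3 rel.py .554 -.2085 .198 151.5; python3 dial.py | grep -v '\['
```

```text
clk 6.25 pos [ 0.5539 -0.2088  0.1979] rot [-89.88   0.27 153.3 ] q [ 0.61  0.23 -0.35  1.64  0.09  1.28 -1.79] F [-0.5  0.4  0. ] T [ 0.04  0.12 -0.07] gap 0.015281413044040855
shift [ 0.0001 -0.0001 -0.0003] turn [-0.002   0.0313 -0.0047]
green 50 -39.4 -27.3 -18.3 rad 0.056 0.071 z 0.175
red 6 -44.6 -42.9 -42.1 rad 0.066 0.072 z 0.176
white low 16 -30.4 -27.6 -25.4 rad 0.052 0.064 z 0.186
dial circ ((0.5540714263916016, -0.2093275785446167), 0.07619725912809372)
```

The pointer stands at -27.6° and the green arc's middle is at about -28.5°. That is good, so I'll release and lift.

drive_tool(commands=[{"tx": 0,"ty": 0,"tz": 0,"rx": 0,"ry": 0,"rz": 0},{"tx": 0,"ty": 0,"tz": 0,"rx": 0,"ry": 0,"rz": 0},{"tx": 0,"ty": 0,"tz": 0,"rx": 0,"ry": 0,"rz": 0},{"tx": 0,"ty": 0,"tz": 0,"rx": 0,"ry": 0,"rz": 0},{"tx": 0,"ty": 0,"tz": 0,"rx": 0,"ry": 0,"rz": 0},{"tx": 0,"ty": 0,"tz": 0,"rx": 0,"ry": 0,"rz": 0},{"tx": 0,"ty": 0,"tz": 0,"rx": 0,"ry": 0,"rz": 0},{"tx": 0,"ty": 0,"tz": 0,"rx": 0,"ry": 0,"rz": 0}], jaw=-1)

```text
clock: 7.1
eef_pos: [0.5544, -0.2093, 0.1981]
ee_rot: [-1.569, 0.006, 2.678]
force: [0.9, 0.2, -0.1]
finger_gap: 0.085
```

drive_tool(commands=[{"tx": 0,"ty": -0.02,"tz": 0,"rx": 0,"ry": 0,"rz": 0},{"tx": 0,"ty": -0.02,"tz": 0,"rx": 0,"ry": 0,"rz": 0},{"tx": 0,"ty": -0.03,"tz": 0,"rx": 0,"ry": 0,"rz": 0},{"tx": 0,"ty": -0.03,"tz": 0,"rx": 0,"ry": 0,"rz": 0},{"tx": 0,"ty": 0,"tz": 0,"rx": 0,"ry": 0,"rz": 0},{"tx": 0,"ty": 0,"tz": 0,"rx": 0,"ry": 0,"rz": 0}], jaw=-1)

```text
clock: 7.7
eef_pos: [0.5531, -0.2085, 0.3001]
ee_rot: [-1.569, 0.003, 2.678]
force: [0.1, -0.5, -0.4]
finger_gap: 0.0855
```

```bash
python3 rel.py .554 -.2085 .198 151.5; python3 dial.py | grep -v '\['; python3 - <<'E'
from h import *
for c in ["wrist","side"]:
    f=imaging.grab_frame(c); cv2.imwrite(f"pics/{c}2.png",f["img"])
    for t in ["press_bar_end","cast_mid"]:
        for q in finder.trace(c,t)[:1]:
            P,_=mask_pts(f,q["pixels"]); print(c,t,q["confidence"],q["extent"],P.mean(0).round(3))
E
```

```text
clk 7.7 pos [ 0.5531 -0.2085  0.3001] rot [-89.88   0.16 153.45] q [ 0.62  0.19 -0.35  1.49  0.07  1.47 -1.77] F [ 0.1 -0.5 -0.4] T [ 0.01  0.07 -0.01] gap 0.08545623519911294
shift [-0.0005  0.1021 -0.0006] turn [-0.002   0.034  -0.0029]
green 52 -39.0 -27.2 -18.5 rad 0.057 0.072 z 0.175
red 18 -50.3 -46.5 -43.2 rad 0.063 0.07 z 0.175
dial circ ((0.553911566734314, -0.209600567817688), 0.07635737210512161)
0.235 0 0
wrist cast_mid 0.59 [1.3, 14.4, 102.9, 109.0] [ 0.748 -0.054  0.11 ]
side press_bar_end 0.55 [208.2, 147.7, 16.5, 27.6] [0.561 0.166 0.194]
side cast_mid 0.63 [294.7, 197.5, 48.6, 75.3] [ 0.758 -0.049  0.111]
```

View pics/wrist2.png

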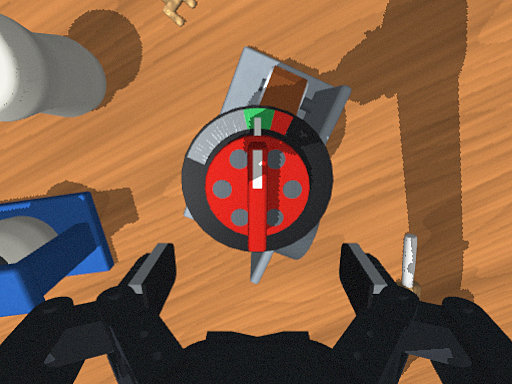

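The wrist view shows the white pointer at (257,122), in the middle of the green arc (roughly columns 243–275), and the fingers are clear. I'm handing the job in.

```bash
python3 -c "
from station import r; print(r.sign_off())"
```

```text
the job is handed in; nothing more can be done
None
```

I wound the red tension wheel clockwise by about 0.94 rad in one grip, to roughly 1.18–1.2 rad. I then opened the gripper, lifted about 100 mm clear and handed the job in at about 8 s.

**Wheel:** Just before release, the top camera put the pointer at -27.6°, against a green arc of about -18° to -40°. After the lift, the wrist picture shows it still in the middle of the green arc. The top camera couldn't confirm this because the gripper hid the pointer.

**Cast:** It reads within about 1 mm of its starting position in the side view. The wrist camera's reading differs by about 1 cm, but it saw only part of the cast.

**Press wheel:** The last side-view reading is not usable, because it covered only part of the wheel (mean 30 mm off the first). My planned path stayed well away from the press and I felt no contact force. Its bar position was not measured again.

Two early move calls were refused as "invalid input" and moved nothing.

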